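Lay the pink glass bars on the rod rest from dark to pale

TASK

Lay the four pink glass bars in the four cradles of the rod rest in order of shade, one bar to a cradle: the darkest nearest the green end block, then paler step by step, with the palest at the grey end. Lay each bar about centred lengthwise, flat on both supports and between the prongs. They are glass, so set them down gently and never drop them, let go of each one, and leave the blue paperweight where it is.

Things in the scene. Friction and masses are not known exactly. Their poses are not given: they have to be found in the camera images.
- bar_plum: Loose square-section glass bar, very dark plum, almost black: the darkest. 120 x 18 x 18 mm, about 0.1 kg; starts lying flat on the bench. Origin at the bar's centre; x along its length, z up. All four bars are the same size and differ only in shade.
- bar_magenta: Loose square-section glass bar, deep magenta: second darkest. 120 x 18 x 18 mm, about 0.1 kg; starts lying flat on the bench. Origin at the bar's centre; x along its length, z up. All four bars are the same size and differ only in shade.
- bar_rose: Loose square-section glass bar, rose pink: second palest. 120 x 18 x 18 mm, about 0.1 kg; starts lying flat on the bench. Origin at the bar's centre; x along its length, z up. All four bars are the same size and differ only in shade.
- bar_pale: Loose square-section glass bar, very pale pink, almost white: the palest. 120 x 18 x 18 mm, about 0.1 kg; starts lying flat on the bench. Origin at the bar's centre; x along its length, z up. All four bars are the same size and differ only in shade.
- cradle_1: Fixed cradle 1 of the row of four on the rod rest, counted from the right (-y) end. Origin: centre of its underside; x: the way a bar lies in it, y: along the row, z: up. Its two dark steel supports, at x = +-34 mm (12 mm thick in x, 50 mm wide), have flat tops 22 mm above the origin; a bar resting on them has its centre 31 mm above the origin. All cradles are the same.
- cradle_2: Fixed cradle 2 of the row of four on the rod rest, counted from the right (-y) end. Origin: centre of its underside; x: the way a bar lies in it, y: along the row, z: up. On each support two brass prongs, 36 mm apart inside, rise to 36 mm above the origin and keep the bar in. All cradles are the same.
- cradle_3: Fixed cradle 3 of the row of four on the rod rest, counted from the right (-y) end. Origin: centre of its underside; x: the way a bar lies in it, y: along the row, z: up. Between the two supports its floor is only 4 mm above the origin, so fingers fit there on both sides of the bar. All cradles are the same.
- cradle_4: Fixed cradle 4 of the row of four on the rod rest, counted from the right (-y) end. Origin: centre of its underside; x: the way a bar lies in it, y: along the row, z: up. The cradles stand at 70 mm pitch on one aluminium base, 90 x 400 mm, its top 8 mm above the bench. All cradles are the same.
- green_end: Fixed bright green block, 70 x 26 x 18 mm, origin at the centre of its underside, on the base of the rod rest, 75 mm beyond the last cradle at one end of the row: it marks the dark end. (A like block in grey stands at the other end.) It may be at either end.
- paperweight: Bystander: blue glass dome, 72 mm across, 42 mm high, to the right of the rest, to be left alone. Origin at the centre of its underside.
Things that resemble listed ones, but are neither listed nor needed, are in the scene too. Leave any orange or yellow look-alike of the bar_rose alone.

How it is judged:
By the outcome, as a careful person would: the job done as asked, in the order asked, and still so for the second after the job is handed in, with the robot touching nothing.
It also fails if it takes over 99 s, if anything falls off the work surface, if the arm or the gripper's body presses on something with over 40 N, if the wrist force passes 120 N, or if a joint passes its speed limit or range.

ROBOT

A 7-joint arm with a two-finger parallel gripper is mounted at the origin on the work surface. World frame = base frame: x ahead of the robot, y to its left, z up, the work surface at z = 0. Lengths are in m, angles in rad, forces in N, time in s.
With the tool pointing down it reaches from about 0.35 to 0.775 m from the base axis. Payload 3.1 kg.
Tool frame: the origin (TCP) lies at the very end of the fingers, on their centre line; the grasp point (between the pads) lies arm.pinch_z behind it (arm.pinch_z is the distance from the TCP to the grasp point, in m); z points along the fingers, x is the direction in which the jaws open and shut, and the axes are right-handed (so a half turn about z gives the same grasp; the last joint's range is limited). The gripper opens to 85 mm and grips with 20 to 120 N. Pads are 22 mm wide; open, the fingers measure 114 mm over their backs; the gripper's body (76 mm by 85 mm) begins 54 mm behind the grasp point. The pads swing forward as they close: fully open they stand 13 mm farther back than shut.
Start: joints at [-1.183, 0.311, 0.014, 1.512, -0.004, 1.319, -0.027], TCP at [0.229, 0.5, 0.231] pointing down, gripper open.
Joint ranges: [-2.7, 2.7], [-0.3, 1.91], [-1.27, 1.3], [0.12, 2.57], [-1.44, 4.58], [0.2, 2.03], [-3.05, 3.05]. Speed limits (rad/s): [2.79, 2.79, 3.14, 3.14, 3.14, 3.14, 3.14].

INTERFACE

Orientations are given as a unit quaternion [w, x, y, z].
In Python, from rig import arm, read_camera, hand_in, look_for, landmark_of gives the robot as it stands.
- The arm moves only by the tool arm_command, never from a script. Its argument "rows" is a list that holds one entry, the list of rows, each a list of 5 numbers: the finger opening in m, from 0 to 0.0854, then the shift along the tool's x, y, z in m, then the turn about the tool's z in rad. A call has 1 to 8 rows; each row is the pose to reach, as a shift and turn from the pose measured when the call began, along the tool's axes at that moment; what a row does not reach only later rows make up. A row lasts 1/8 s, in which the tool goes at most 62.5 mm and 10.7 degrees, less where a joint would pass 70% of its speed; a pose out of reach is approached as far as the arm can. A call with a gripper value outside its range is refused whole. The fingers move at their own pace and stop on an object; "force" is the grip in N (left out, the last holds). Time passes only in rows, so rows that repeat a pose let the fingers close. It gives the time, the measured TCP pose, the force and the opening at its end, in the units of the state.
- arm.observe(): the state, without advancing time (a new reading comes with each control period).
- read_camera(name): name is "scene" or "top"; returns a dict with "pixels" (480x640x3 uint8, red, green, blue), "fx", "fy", "cx", "cy" (pixels), "dist_coeffs" ([k1, k2, p1, p2, k3] as OpenCV has them; the pictures are not rectified), "cam_to_world" (4x4, takes a point from camera to world coordinates). Camera axes: x right, y down, z forward; pixel columns grow to the right and rows downward; lengths in m; the calibration is good to about 2 mm. A picture is of the moment at which its call begins. There is no depth.
- hand_in(): hands the job in, once; it reports no verdict.
Trained networks look in a picture, given as the dict that the camera call returned (one of the last four; its "shot" number tells which), for a name from the list of things; names that differ only in an ending like _2 or _b are one class to them, and where a whole thing is asked for, a point or a joint stands for the part that bears it (a point fixed in the world has none). Each returns a list of dicts, best first, with "confidence" (0 to 1); they miss things now and then, are a little off and sometimes report something else, mostly with a low value. They report only what shows in the picture. A call takes as long as a camera call. They do not tell look-alikes from the thing itself.
- look_for(picture, target): "centre" ([column, row] in pixels, amid what is visible of it).
- landmark_of(picture, target): "centre" ([column, row] in pixels: a listed point, or the origin of a listed thing).
The state is a dict: "t": time; "qpos": joint angles; "qvel": joint speeds; "effort": joint torques, N m; "position": TCP position; "orientation": TCP orientation; "force": force on the tool from outside, world axes, zero at the start; "wrist_torque": the same for the moment, N m; "grip_width": finger opening in m.
Only numpy, scipy, OpenCV 4.12 (cv2) and the standard library are available. Lean on these libraries where they do the work, as an engineer would, in place of code of your own. Each camera call takes 0.05 s, during which the arm holds its last target. There are 200 camera calls.

## Working session

There is one attempt and no reset: what is moved stays moved. The work goes in short steps, Python scripts to look and compute and a tool call to move; the robot and the scene stay as the last step left them, time stands still between calls to the robot, and variables do not carry over. Pictures are saved under pics/ and viewed, about 12 in all and at most 16, crops included, and the job is handed in when it is done.

Besides the shell and the picture viewer there is one more tool, called after "Emit:" as name(argument=value, ...) on one line, values as JSON. arm_command: Moves the arm, as the interface text tells. Its arguments: {"type":"object","properties":{"rows":{"type":"array","items":{"type":"array","items":{"type":"array","items":{"type":"number"}}}},"force":{"type":"number"}},"required":["rows"]}

```bash
ls; mkdir -p pics; cat > h.py <<'E'
import numpy as np, cv2
from rig import arm, read_camera, look_for, landmark_of
def world(p,uv,z):
    K=np.array([[p["fx"],0,p["cx"]],[0,p["fy"],p["cy"]],[0,0,1]])
    n=cv2.undistortPoints(np.array(uv,float).reshape(-1,1,2),K,np.array(p["dist_coeffs"]))[:,0]
    T=np.array(p["cam_to_world"]); d=np.c_[n,np.ones(len(n))]@T[:3,:3].T
    o=T[:3,3]; return o+d*((z-o[2])/d[:,2:])
def save(p,name): cv2.imwrite("pics/"+name,p["pixels"][:,:,::-1])
E
python3 - <<'E'
from h import *
for n in("top","scene"):
    p=read_camera(n); save(p,n+"0.png"); print(n,np.round(p["cam_to_world"],2).tolist(),p["fx"])
    for t in["bar_plum","bar_magenta","bar_rose","bar_pale","cradle_1","green_end","paperweight"]:
        r=landmark_of(p,t)
        for q in r[:6]:
            z=.009 if t[0]=="b" else .008 if t[0] in"cg" else 0
            print(t,np.round(q["centre"]),round(q["confidence"],2),np.round(world(p,[q["centre"]],z)[0],3))
s=arm.observe();print(s["t"],s["position"],s["orientation"],arm.pinch_z,s["force"])
E
```

```text
pics
top [[-0.03, -0.99, 0.14, 0.34], [-1.0, 0.02, -0.02, 0.13], [0.02, -0.14, -0.99, 1.06], [0.0, 0.0, 0.0, 1.0]] 436.5318511339613
bar_plum [393. 260.] 0.77 [ 0.449 -0.086  0.009]
bar_plum [307. 179.] 0.55 [0.655 0.117 0.009]
bar_magenta [454. 263.] 0.92 [ 0.438 -0.236  0.009]
bar_rose [251. 261.] 0.61 [0.456 0.257 0.009]
bar_rose [236. 330.] 0.56 [0.292 0.294 0.009]
bar_pale [322. 269.] 0.77 [0.432 0.085 0.009]
cradle_1 [361. 178.] 0.92 [ 0.657 -0.019  0.008]
cradle_1 [336. 179.] 0.82 [0.654 0.045 0.008]
cradle_1 [309. 179.] 0.56 [0.656 0.112 0.008]
green_end [274. 179.] 0.75 [0.658 0.199 0.008]
green_end [320. 271.] 0.31 [0.426 0.092 0.008]
paperweight [492. 178.] 0.8 [ 0.653 -0.354  0.   ]
scene [[-0.4, 0.61, -0.69, 1.3], [0.92, 0.27, -0.3, 0.47], [0.01, -0.75, -0.66, 0.84], [0.0, 0.0, 0.0, 1.0]] 480.1256066543111
bar_plum [261. 220.] 0.91 [ 0.451 -0.079  0.009]
bar_magenta [214. 204.] 0.76 [ 0.444 -0.233  0.009]
bar_rose [538. 267.] 0.96 [0.337 0.62  0.009]
bar_rose [376. 251.] 0.86 [0.441 0.245 0.009]
bar_rose [414. 221.] 0.84 [0.288 0.301 0.009]
bar_pale [322. 231.] 0.85 [0.427 0.09  0.009]
cradle_1 [216. 268.] 0.95 [ 0.654 -0.089  0.008]
cradle_1 [269. 285.] 0.9 [0.65  0.053 0.008]
cradle_1 [241. 278.] 0.71 [ 0.659 -0.018  0.008]
cradle_1 [298. 297.] 0.56 [0.657 0.133 0.008]
green_end [324. 308.] 0.59 [0.663 0.199 0.008]
paperweight [133. 245.] 0.62 [ 0.66  -0.335  0.   ]
0.8 [0.22915094 0.50000577 0.23131759] [-3.24199068e-06  8.41608954e-01  5.40087370e-01  1.84266359e-05] 0.0187 [ 0.2590681  -0.09307152 -0.09305566]
```

View pics/top0.png

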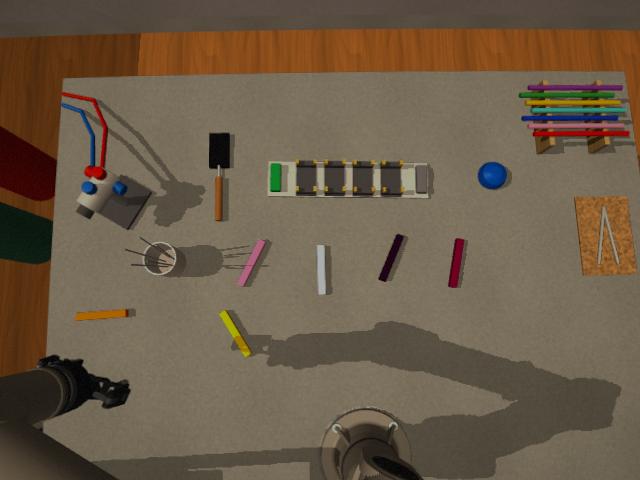

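View pics/scene0.png

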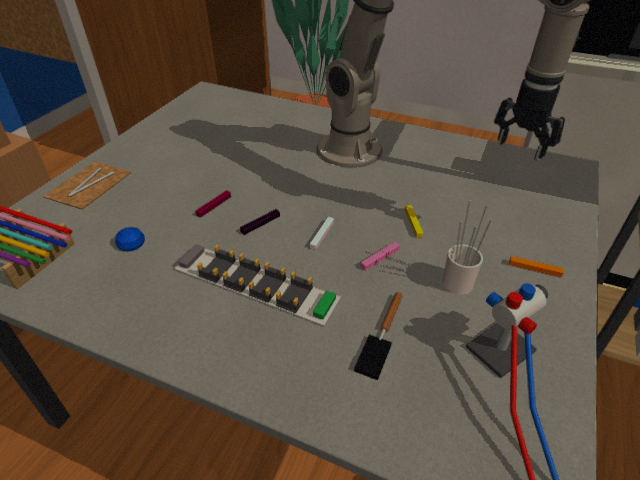

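Top view: the green block is on the left, at (276,178), so it is at +y and cradle_4 is next to it. The bars are plum (391,257), magenta (457,262), rose (252,262) and white (322,269). Things that could be mistaken for them: the yellow bar (235,333), the orange bar (102,315), the rack rods at about (575,110) and the white sticks on cork at (608,235). So plum goes to c4, magenta to c3, rose to c2 and pale to c1.

```bash
cat >> h.py <<'E'
SEED={"plum":(391,257),"magenta":(457,262),"rose":(252,262),"pale":(322,269)}
def bars(p,seeds,z=.014,tol=14):
    out={}
    for n,c in seeds.items():
        im=cv2.cvtColor(p["pixels"],cv2.COLOR_RGB2LAB).astype(float)
        x0,y0=c[0]-42,c[1]-42
        w=im[y0:y0+84,x0:x0+84]; med=np.median(w.reshape(-1,3),0)
        m=np.abs(w-med)*[.5,1,1]
        m={"plum":(w[...,0]<45),"magenta":(w[...,1]>med[1]+18),"rose":(w[...,1]>med[1]+14),"pale":(w[...,0]>med[0]+30)}[n]
        k,l,st,_=cv2.connectedComponentsWithStats(m.astype(np.uint8))
        i=1+np.argmax(st[1:,4]); ys,xs=np.nonzero(l==i)
        W=world(p,np.c_[xs+x0,ys+y0],z)[:,:2]
        (cx,cy),(a,b),ang=cv2.minAreaRect((W*1000).astype(np.float32))
        B=cv2.boxPoints(((cx,cy),(a,b),ang)); e=[B[1]-B[0],B[2]-B[1]]; d=max(e,key=np.linalg.norm)
        yaw=(np.degrees(np.arctan2(d[1],d[0]))+90)%180-90
        out[n]=(round(cx),round(cy),round(yaw,1),round(max(a,b)),round(min(a,b)))
    return out
E
python3 - <<'E'
from h import *
p=read_camera("top"); print(bars(p,SEED))
q=read_camera("scene")
for n,P in(("top",p),("scene",q)):
    for t in["cradle_1","cradle_4"]:
        print(n,t,[(np.round(world(P,[r["centre"]],.008)[0],3)[:2].tolist(),round(r["confidence"],2)) for r in landmark_of(P,t)])
# base plate + green/grey
w=p["pixels"][150:210,255:440].astype(int); m=(w.min(2)>140)
ys,xs=np.nonzero(m); W=world(p,np.c_[xs+255,ys+150],.008)[:,:2]*1000
print(cv2.minAreaRect(W.astype(np.float32)))
br=(w[...,0]-w[...,2]>70)
k,l,st,c=cv2.connectedComponentsWithStats(br.astype(np.uint8))
print([(st[i,4],np.round(world(p,[c[i]+[255,150]],.044)[0,:2],3).tolist()) for i in range(1,k) if st[i,4]>3])
cv2.imwrite("pics/crop.png",cv2.resize(p["pixels"][145:310,220:480,::-1],None,fx=3,fy=3,interpolation=cv2.INTER_CUBIC))
E
```

```text
{'plum': (455, -81, np.float32(-25.0), 121, 18), 'magenta': (439, -239, np.float32(-12.8), 120, 22), 'rose': (451, 256, np.float32(-27.1), 120, 19), 'pale': (431, 90, np.float32(-0.1), 116, 16)}
top cradle_1 [([0.65, -0.093], 0.93), ([0.658, 0.048], 0.82), ([0.657, 0.107], 0.74), ([0.653, -0.017], 0.61)]
top cradle_4 [([0.65, -0.093], 0.93), ([0.658, 0.048], 0.82), ([0.657, 0.107], 0.74), ([0.653, -0.017], 0.61)]
scene cradle_1 [([0.655, 0.127], 0.95), ([0.654, -0.084], 0.63), ([0.656, 0.051], 0.61), ([0.667, -0.023], 0.6)]
scene cradle_4 [([0.655, 0.127], 0.95), ([0.654, -0.084], 0.63), ([0.656, 0.051], 0.61), ([0.667, -0.023], 0.6)]
((654.0133056640625, 15.800582885742188), (395.4102783203125, 88.15873718261719), 88.20589447021484)
[(np.int32(14), [0.691, 0.14]), (np.int32(15), [0.69, 0.097]), (np.int32(17), [0.688, 0.07]), (np.int32(18), [0.687, 0.028]), (np.int32(19), [0.686, 0.001]), (np.int32(16), [0.685, -0.042]), (np.int32(19), [0.684, -0.069]), (np.int32(19), [0.682, -0.111]), (np.int32(16), [0.623, 0.142]), (np.int32(20), [0.621, 0.1]), (np.int32(16), [0.621, 0.073]), (np.int32(20), [0.62, 0.03]), (np.int32(16), [0.618, 0.004]), (np.int32(17), [0.617, -0.04]), (np.int32(18), [0.616, -0.066]), (np.int32(20), [0.615, -0.109])]
```

View pics/crop.png

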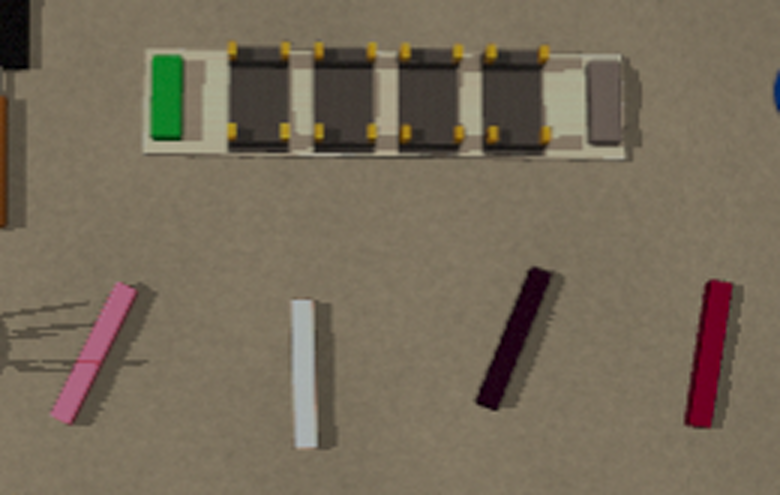

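The crop confirms the four bars, and the green block at the left end with the grey one at the right. Cradle centres from the prongs: c4 (.656,.120), c3 (.654,.050), c2 (.6515,-.019), c1 (.649,-.089), with the rest turned by -1.9°.

```bash
cat > d.py <<'E'
import sys; from h import arm,np
s=arm.observe(); w,x,y,z=s["orientation"]
from scipy.spatial.transform import Rotation as Ro
R=Ro.from_quat([x,y,z,w]).as_matrix(); P=np.array(s["position"]); a=np.degrees(np.arctan2(R[1,0],R[0,0]))
print("pos",P.round(4),"jaw",round(a,1),"tilt",R[:,2].round(3),"t",s["t"],"F",np.round(s["force"],1),"w",s["grip_width"])
for arg in sys.argv[1:]:
    X,Y,Z,J=map(float,arg.split(",")); d=R.T@(np.array([X,Y,Z])-P); t=(a-J+90)%180-90
    print(arg,"shift",d.round(4),"turn",round(np.radians(t),3),"rows",round(np.linalg.norm(d)/.0625,1))
E
python3 d.py .455,-.081,.12,65 .656,.120,.12,88.1
```

```text
pos [0.2291 0.5    0.2313] jaw 65.4 tilt [ 0.  0. -1.] t 1.1 F [-0.2 -0.  -0.7] w 0.08568746056306753
.455,-.081,.12,65 shift [-0.4341  0.4473  0.1113] turn 0.007 rows 10.1
.656,.120,.12,88.1 shift [-0.1677  0.5464  0.1113] turn -0.396 rows 9.3
```

Emit:
arm_command(rows=[[[0.05,-0.434,0.447,0.0,0],[0.05,-0.434,0.447,0.0,0],[0.05,-0.434,0.447,0.0,0],[0.05,-0.434,0.447,0.0,0],[0.05,-0.434,0.447,0.0,0],[0.05,-0.434,0.447,0.0,0],[0.05,-0.434,0.447,0.0,0],[0.05,-0.434,0.447,0.0,0]]], force=30)

```text
t: 2.1
position: [0.4108, 0.0322, 0.2318]
orientation: [0.0, 0.841, 0.54, 0.001]
force: [0.7, 0.3, 0.0]
grip_width: 0.0499
```

```bash
python3 d.py .455,-.081,.06,65 .455,-.081,.006,65
```

```text
pos [0.4108 0.0322 0.2318] jaw 65.4 tilt [ 0.002  0.001 -1.   ] t 2.1 F [0.7 0.3 0. ] w 0.04994408180279992
.455,-.081,.06,65 shift [-0.0848  0.0871  0.1717] turn 0.007 rows 3.4
.455,-.081,.006,65 shift [-0.0849  0.0871  0.2257] turn 0.007 rows 4.1
```

Emit:
arm_command(rows=[[[0.05,-0.085,0.087,0.1,0.007],[0.05,-0.085,0.087,0.1,0.007],[0.05,-0.085,0.087,0.14,0.007],[0.05,-0.085,0.087,0.16,0.007],[0.05,-0.085,0.087,0.16,0.007],[0.05,-0.085,0.087,0.16,0.007]]])

```text
t: 2.85
position: [0.4559, -0.0809, 0.0729]
orientation: [0.001, 0.843, 0.538, 0.002]
force: [0.2, 0.1, -1.1]
grip_width: 0.0501
```

```bash
python3 d.py .455,-.081,.006,65; python3 - <<'E'
from h import *
p=read_camera("scene"); cv2.imwrite("pics/c2.png",cv2.resize(p["pixels"][120:300,170:410,::-1],None,fx=3,fy=3,interpolation=cv2.INTER_CUBIC))
E
```

```text
pos [ 0.4559 -0.0809  0.0729] jaw 65.1 tilt [ 0.004  0.001 -1.   ] t 2.85 F [ 0.2  0.1 -1.1] w 0.05011922230161058
.455,-.081,.006,65 shift [-0.0007 -0.001   0.0669] turn 0.001 rows 1.1
```

View pics/c2.png

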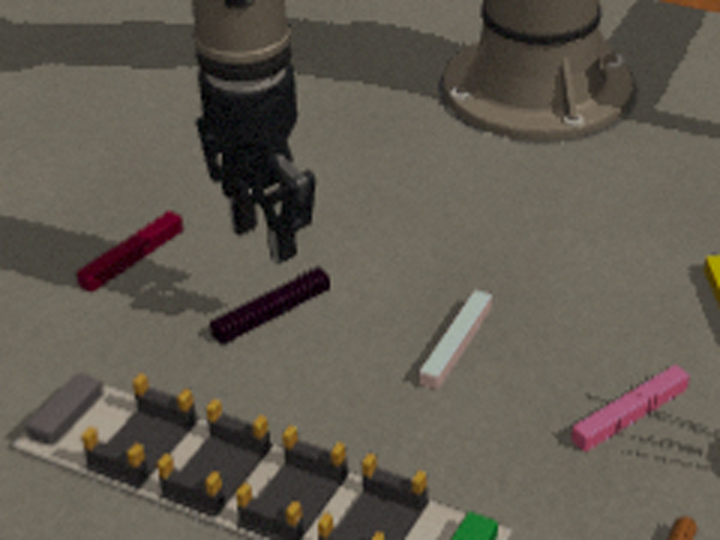

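The gripper is above the plum bar and straddling it, so I'll go down and grip.

Emit:
arm_command(rows=[[[0.05,-0.001,-0.001,0.03,0],[0.05,-0.001,-0.001,0.055,0],[0.05,-0.001,-0.001,0.067,0],[0.05,-0.001,-0.001,0.067,0],[0.0,-0.001,-0.001,0.067,0],[0.0,-0.001,-0.001,0.067,0],[0.0,-0.001,-0.001,0.067,0],[0.0,-0.001,-0.001,0.067,0]]], force=30)

```text
t: 3.9
position: [0.4565, -0.0813, 0.0074]
orientation: [0.001, 0.843, 0.538, 0.004]
force: [-1.1, 0.2, 6.3]
grip_width: 0.0174
```

```bash
python3 d.py .455,-.081,.1,65
```

```text
pos [ 0.4565 -0.0813  0.0074] jaw 65.1 tilt [ 0.007  0.001 -1.   ] t 3.9 F [-1.1  0.2  6.3] w 0.017354179995667827
.455,-.081,.1,65 shift [ 0.0001 -0.0009 -0.0926] turn 0.001 rows 1.5
```

Emit:
arm_command(rows=[[[0.0,0,0,-0.02,0],[0.0,0,0,-0.06,0],[0.0,0,0,-0.1,0],[0.0,0,0,-0.1,0]]])

```text
t: 4.4
position: [0.4584, -0.082, 0.1102]
orientation: [0.003, 0.843, 0.538, 0.007]
force: [0.2, 0.2, -1.1]
grip_width: 0.0169
```

```bash
python3 d.py .656,.120,.1,88.1
```

```text
pos [ 0.4584 -0.082   0.1102] jaw 65.1 tilt [ 0.015  0.001 -1.   ] t 4.4 F [ 0.2  0.2 -1.1] w 0.01692009091707067
.656,.120,.1,88.1 shift [0.2664 0.0939 0.0134] turn -0.402 rows 4.5
```

Emit:
arm_command(rows=[[[0.0,0.06,0.02,0.005,-0.1],[0.0,0.12,0.042,0.007,-0.2],[0.0,0.18,0.063,0.01,-0.3],[0.0,0.23,0.082,0.013,-0.402],[0.0,0.266,0.094,0.013,-0.402],[0.0,0.266,0.094,0.013,-0.402],[0.0,0.266,0.094,0.013,-0.402],[0.0,0.266,0.094,0.013,-0.402]]])

```text
t: 5.4
position: [0.6549, 0.1175, 0.0999]
orientation: [0.005, 0.72, 0.694, 0.005]
force: [0.7, -0.3, -0.9]
grip_width: 0.0172
```

```bash
python3 d.py .656,.120,.1,88.1  .656,.120,.038,88.1; python3 - <<'E'
from h import *
p=read_camera("scene"); cv2.imwrite("pics/c3.png",cv2.resize(p["pixels"][180:340,170:370,::-1],None,fx=3,fy=3,interpolation=cv2.INTER_CUBIC))
E
```

```text
pos [0.6549 0.1175 0.0999] jaw 88.0 tilt [ 0.013  0.    -1.   ] t 5.4 F [ 0.7 -0.3 -0.9] w 0.017152682614210907
.656,.120,.1,88.1 shift [ 0.0026  0.001  -0.0001] turn -0.002 rows 0.0
.656,.120,.038,88.1 shift [0.0025 0.0002 0.0619] turn -0.002 rows 1.0
```

View pics/c3.png

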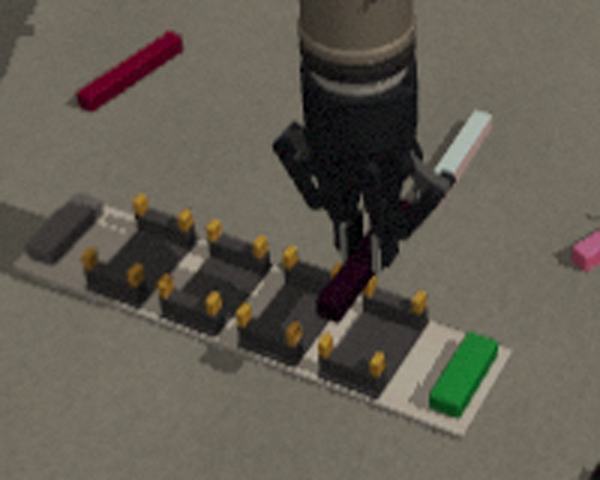

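The plum bar is held straight above cradle 4. Next I'll lower it gently.

Emit:
arm_command(rows=[[[0.0,0.0025,0.001,0.02,0],[0.0,0.0025,0.001,0.04,0],[0.0,0.0025,0.001,0.05,0],[0.0,0.0025,0.001,0.056,0],[0.0,0.0025,0.001,0.058,0],[0.0,0.0025,0.001,0.06,0],[0.0,0.0025,0.001,0.061,0],[0.0,0.0025,0.001,0.061,0]]])

```text
t: 6.45
position: [0.6573, 0.1203, 0.0396]
orientation: [0.005, 0.719, 0.694, 0.005]
force: [-1.1, -1.2, -0.9]
grip_width: 0.0172
```

```bash
python3 d.py .656,.120,.038,88.1
```

```text
pos [0.6573 0.1203 0.0396] jaw 88.0 tilt [ 0.014  0.001 -1.   ] t 6.45 F [-1.1 -1.2 -0.9] w 0.017156545774081
.656,.120,.038,88.1 shift [-0.0003 -0.0013  0.0016] turn -0.002 rows 0.0
```

Emit:
arm_command(rows=[[[0.0,0,-0.001,0.001,0],[0.0,0,-0.001,0.002,0],[0.0,0,-0.001,0.003,0],[0.0,0,-0.001,0.003,0]]])

```text
t: 6.95
position: [0.6564, 0.1204, 0.0375]
orientation: [0.005, 0.719, 0.694, 0.006]
force: [-1.3, 0.2, 5.2]
grip_width: 0.0167
```

```bash
python3 d.py
```

```text
pos [0.6564 0.1204 0.0375] jaw 88.0 tilt [ 0.015  0.001 -1.   ] t 6.95 F [-1.3  0.2  5.2] w 0.016661271006310017
```

Contact at about 5 N, so I'll release and lift away.

Emit:
arm_command(rows=[[[0.02,0,0,0,0],[0.03,0,0,0,0],[0.034,0,0,0,0],[0.034,0,0,-0.02,0],[0.034,0,0,-0.06,0],[0.05,0,0,-0.1,0],[0.05,0,0,-0.1,0],[0.05,0,0,-0.1,0]]])

```text
t: 7.95
position: [0.6549, 0.1203, 0.1381]
orientation: [0.005, 0.72, 0.694, 0.006]
force: [-0.2, -0.5, -0.1]
grip_width: 0.05
```

```bash
python3 d.py .439,-.239,.08,77.2
```

```text
pos [0.6549 0.1203 0.1381] jaw 88.0 tilt [ 0.015  0.001 -1.   ] t 7.95 F [-0.2 -0.5 -0.1] w 0.04997585772192536
.439,-.239,.08,77.2 shift [-0.3668 -0.2038  0.0544] turn 0.188 rows 6.8
```

Emit:
arm_command(rows=[[[0.05,-0.367,-0.204,0.0,0.1],[0.05,-0.367,-0.204,0.0,0.188],[0.05,-0.367,-0.204,0.0,0.188],[0.05,-0.367,-0.204,0.0,0.188],[0.05,-0.367,-0.204,0.02,0.188],[0.05,-0.367,-0.204,0.03,0.188],[0.05,-0.367,-0.204,0.04,0.188],[0.05,-0.367,-0.204,0.05,0.188]]])

```text
t: 8.95
position: [0.4341, -0.243, 0.0828]
orientation: [0.003, 0.785, 0.62, 0.004]
force: [0.6, -0.4, -0.2]
grip_width: 0.0499
```

```bash
python3 - <<'E'
from h import *
p=read_camera("top"); save(p,"t4.png"); cv2.imwrite("pics/c4.png",cv2.resize(p["pixels"][145:310,220:480,::-1],None,fx=3,fy=3,interpolation=cv2.INTER_CUBIC))
E
python3 d.py .439,-.239,.006,77.2
```

```text
pos [ 0.4355 -0.2397  0.0817] jaw 76.9 tilt [ 0.01   0.003 -1.   ] t 9.0 F [1.  0.8 0.3] w 0.05026839816849041
.439,-.239,.006,77.2 shift [0.0011 0.0026 0.0758] turn -0.005 rows 1.2
```

View pics/c4.png

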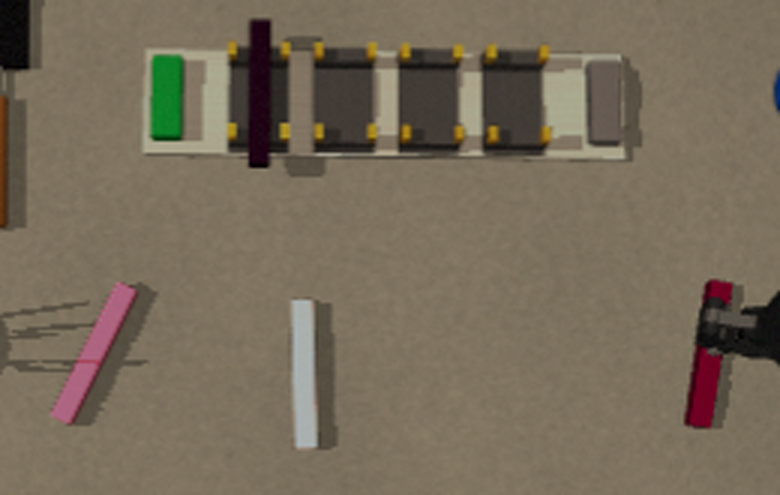

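The crop shows plum in cradle 4, spanning rows 18–167 with the prongs at 50 and 131, so it is centred. Now the magenta bar.

Emit:
arm_command(rows=[[[0.05,0.001,0.003,0.03,0],[0.05,0.001,0.003,0.055,0],[0.05,0.001,0.003,0.075,0],[0.05,0.001,0.003,0.075,0],[0.0,0.001,0.003,0.075,0],[0.0,0.001,0.003,0.075,0],[0.0,0.001,0.003,0.075,0],[0.0,0.001,0.003,0.075,0]]])

```text
t: 10.0
position: [0.4405, -0.2394, 0.0078]
orientation: [0.003, 0.783, 0.622, 0.006]
force: [0.3, 1.5, 5.9]
grip_width: 0.0172
```

```bash
python3 d.py
```

```text
pos [ 0.4405 -0.2394  0.0078] jaw 76.9 tilt [ 0.012  0.003 -1.   ] t 10.0 F [0.3 1.5 5.9] w 0.01720085334874629
```

Emit:
arm_command(rows=[[[0.0,0,0,-0.02,0],[0.0,0,0,-0.06,0],[0.0,0,0,-0.1,0],[0.0,0,0,-0.1,0],[0.0,0,0,-0.1,0]]])

```text
t: 10.62
position: [0.4383, -0.239, 0.1068]
orientation: [0.002, 0.783, 0.622, 0.005]
force: [-0.6, 0.6, -1.1]
grip_width: 0.0172
```

```bash
python3 d.py .654,.050,.1,88.1
```

```text
pos [ 0.4383 -0.239   0.1068] jaw 76.9 tilt [ 0.01   0.004 -1.   ] t 10.625 F [-0.6  0.6 -1.1] w 0.017161703997724324
.654,.050,.1,88.1 shift [0.3303 0.1446 0.0102] turn -0.195 rows 5.8
```

Emit:
arm_command(rows=[[[0.0,0.055,0.024,0.004,-0.06],[0.0,0.11,0.048,0.006,-0.12],[0.0,0.165,0.072,0.008,-0.195],[0.0,0.22,0.096,0.01,-0.195],[0.0,0.275,0.12,0.01,-0.195],[0.0,0.33,0.145,0.01,-0.195],[0.0,0.33,0.145,0.01,-0.195],[0.0,0.33,0.145,0.01,-0.195]]])

```text
t: 11.62
position: [0.6526, 0.0492, 0.0975]
orientation: [0.001, 0.719, 0.695, 0.003]
force: [-0.2, -0.9, 0.5]
grip_width: 0.0171
```

```bash
python3 d.py .654,.050,.039,88.1
```

```text
pos [0.6526 0.0492 0.0975] jaw 88.1 tilt [ 0.005  0.002 -1.   ] t 11.625 F [-0.2 -0.9  0.5] w 0.01706274352276547
.654,.050,.039,88.1 shift [0.0006 0.001  0.0585] turn 0.0 rows 0.9
```

Emit:
arm_command(rows=[[[0.0,0.001,0.001,0.02,0],[0.0,0.001,0.001,0.04,0],[0.0,0.001,0.001,0.05,0],[0.0,0.001,0.001,0.055,0],[0.0,0.001,0.001,0.057,0],[0.0,0.001,0.001,0.059,0],[0.0,0.001,0.001,0.06,0],[0.0,0.001,0.001,0.06,0]]])

```text
t: 12.62
position: [0.6544, 0.0504, 0.038]
orientation: [0.001, 0.719, 0.695, 0.003]
force: [-0.1, 0.2, -0.0]
grip_width: 0.0174
```

```bash
python3 d.py .654,.050,.038,88.1
```

```text
pos [0.6544 0.0504 0.038 ] jaw 88.1 tilt [ 0.007  0.002 -1.   ] t 12.625 F [-0.1  0.2 -0. ] w 0.017410856210128018
.654,.050,.038,88.1 shift [-0.0004 -0.0004  0.    ] turn 0.0 rows 0.0
```

Emit:
arm_command(rows=[[[0.0,0,0,0.001,0],[0.0,0,0,0.002,0],[0.0,0,0,0.002,0],[0.0,0,0,0.002,0]]])

```text
t: 13.12
position: [0.6544, 0.0504, 0.0379]
orientation: [0.001, 0.719, 0.695, 0.004]
force: [-3.4, -0.1, 7.3]
grip_width: 0.0174
```

```bash
python3 d.py
```

```text
pos [0.6544 0.0504 0.0379] jaw 88.1 tilt [ 0.007  0.003 -1.   ] t 13.125 F [-3.4 -0.1  7.3] w 0.017363622307205843
```

Magenta is in contact at about 7 N, so I'll release it and go to rose.

Emit:
arm_command(rows=[[[0.02,0,0,0,0],[0.03,0,0,0,0],[0.034,0,0,0,0],[0.034,0,0,-0.02,0],[0.034,0,0,-0.06,0],[0.05,0,0,-0.1,0],[0.05,0,0,-0.1,0],[0.05,0,0,-0.1,0]]])

```text
t: 14.12
position: [0.6537, 0.0501, 0.1385]
orientation: [0.001, 0.719, 0.695, 0.004]
force: [-0.4, 0.5, -1.1]
grip_width: 0.05
```

```bash
python3 d.py .451,.256,.08,62.9
```

```text
pos [0.6537 0.0501 0.1385] jaw 88.1 tilt [ 0.007  0.003 -1.   ] t 14.125 F [-0.4  0.5 -1.1] w 0.049998964537943856
.451,.256,.08,62.9 shift [ 0.1989 -0.2098  0.0577] turn 0.44 rows 4.7
```

Emit:
arm_command(rows=[[[0.05,0.199,-0.21,0.0,0.15],[0.05,0.199,-0.21,0.0,0.3],[0.05,0.199,-0.21,0.0,0.44],[0.05,0.199,-0.21,0.02,0.44],[0.05,0.199,-0.21,0.04,0.44],[0.05,0.199,-0.21,0.057,0.44],[0.05,0.199,-0.21,0.057,0.44],[0.05,0.199,-0.21,0.057,0.44]]])

```text
t: 15.12
position: [0.4525, 0.2544, 0.0811]
orientation: [0.001, 0.854, 0.52, 0.004]
force: [-0.7, 0.3, 0.5]
grip_width: 0.0499
```

```bash
python3 - <<'E'
from h import *
p=read_camera("scene"); cv2.imwrite("pics/c5.png",cv2.resize(p["pixels"][150:340,170:430,::-1],None,fx=3,fy=3,interpolation=cv2.INTER_CUBIC))
E
python3 d.py .451,.256,.006,62.9
```

```text
pos [0.4527 0.2547 0.0814] jaw 62.7 tilt [ 0.009  0.003 -1.   ] t 15.175 F [ 0.4  0.2 -0.6] w 0.049968834395654735
.451,.256,.006,62.9 shift [-0.0001 -0.0026  0.0754] turn -0.003 rows 1.2
```

View pics/c5.png

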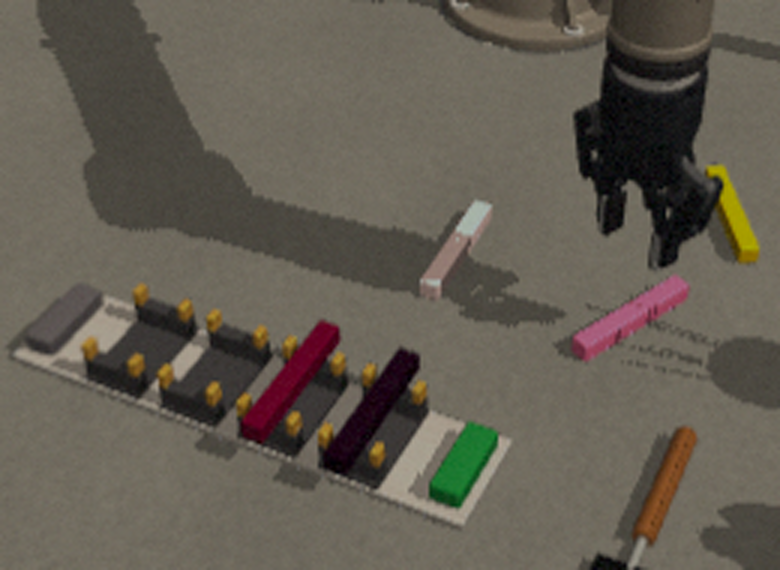

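Magenta and plum are both in place between their prongs, and the gripper is over the rose bar.

Emit:
arm_command(rows=[[[0.05,0,-0.002,0.03,0],[0.05,0,-0.002,0.055,0],[0.05,0,-0.002,0.075,0],[0.05,0,-0.002,0.075,0],[0.0,0,-0.002,0.075,0],[0.0,0,-0.002,0.075,0],[0.0,0,-0.002,0.075,0],[0.0,0,-0.002,0.075,0]]])

```text
t: 16.18
position: [0.4531, 0.2563, 0.0079]
orientation: [0.001, 0.854, 0.52, 0.007]
force: [-1.3, -0.3, 6.1]
grip_width: 0.017
```

```bash
python3 d.py
```

```text
pos [0.4531 0.2563 0.0079] jaw 62.7 tilt [ 0.012  0.005 -1.   ] t 16.175 F [-1.3 -0.3  6.1] w 0.017001525314567077
```

Emit:
arm_command(rows=[[[0.0,0,0,-0.02,0],[0.0,0,0,-0.06,0],[0.0,0,0,-0.1,0],[0.0,0,0,-0.1,0],[0.0,0,0,-0.1,0]]])

```text
t: 16.8
position: [0.4509, 0.2557, 0.1072]
orientation: [0.001, 0.854, 0.52, 0.006]
force: [-0.3, 0.2, -1.5]
grip_width: 0.0171
```

```bash
python3 d.py .6515,-.019,.1,88.1
```

```text
pos [0.4509 0.2557 0.1072] jaw 62.7 tilt [ 0.011  0.004 -1.   ] t 16.8 F [-0.3  0.2 -1.5] w 0.017138980583188575
.6515,-.019,.1,88.1 shift [-0.1523  0.3041  0.0081] turn -0.443 rows 5.4
```

Emit:
arm_command(rows=[[[0.0,-0.025,0.05,0.0,-0.1],[0.0,-0.05,0.1,0.0,-0.2],[0.0,-0.076,0.152,0.0,-0.3],[0.0,-0.101,0.202,0.0,-0.4],[0.0,-0.127,0.253,0.004,-0.443],[0.0,-0.152,0.304,0.008,-0.443],[0.0,-0.152,0.304,0.008,-0.443],[0.0,-0.152,0.304,0.008,-0.443]]])

```text
t: 17.8
position: [0.65, -0.0183, 0.0977]
orientation: [0.0, 0.719, 0.695, 0.004]
force: [-0.9, 0.6, -1.1]
grip_width: 0.0171
```

```bash
python3 d.py .6515,-.019,.039,88.1
```

```text
pos [ 0.65   -0.0183  0.0977] jaw 88.1 tilt [ 0.006  0.005 -1.   ] t 17.8 F [-0.9  0.6 -1.1] w 0.017069620053969555
.6515,-.019,.039,88.1 shift [-0.001   0.0012  0.0587] turn -0.001 rows 0.9
```

Emit:
arm_command(rows=[[[0.0,-0.001,0.001,0.02,0],[0.0,-0.001,0.001,0.04,0],[0.0,-0.001,0.001,0.05,0],[0.0,-0.001,0.001,0.055,0],[0.0,-0.001,0.001,0.057,0],[0.0,-0.001,0.001,0.059,0],[0.0,-0.001,0.001,0.06,0],[0.0,-0.001,0.001,0.06,0]]])

```text
t: 18.8
position: [0.6517, -0.0191, 0.0381]
orientation: [0.0, 0.719, 0.695, 0.004]
force: [0.2, 0.5, -2.3]
grip_width: 0.017
```

```bash
python3 d.py
```

```text
pos [ 0.6517 -0.0191  0.0381] jaw 88.1 tilt [ 0.007  0.005 -1.   ] t 18.8 F [ 0.2  0.5 -2.3] w 0.016984079496815466
```

Emit:
arm_command(rows=[[[0.0,0,0,0.001,0],[0.0,0,0,0.002,0],[0.0,0,0,0.002,0],[0.0,0,0,0.002,0]]])

```text
t: 19.3
position: [0.6517, -0.0191, 0.0379]
orientation: [0.0, 0.719, 0.695, 0.005]
force: [-4.2, 0.4, 7.1]
grip_width: 0.0169
```

```bash
python3 d.py
```

```text
pos [ 0.6517 -0.0191  0.0379] jaw 88.1 tilt [ 0.007  0.006 -1.   ] t 19.3 F [-4.2  0.4  7.1] w 0.016928712798124433
```

Rose is seated, so I'll release it and go to pale.

Emit:
arm_command(rows=[[[0.02,0,0,0,0],[0.03,0,0,0,0],[0.034,0,0,0,0],[0.034,0,0,-0.02,0],[0.034,0,0,-0.06,0],[0.05,0,0,-0.1,0],[0.05,0,0,-0.1,0],[0.05,0,0,-0.1,0]]])

```text
t: 20.3
position: [0.651, -0.0197, 0.1385]
orientation: [0.0, 0.719, 0.695, 0.005]
force: [-0.4, -0.3, -0.5]
grip_width: 0.0501
```

```bash
python3 d.py .431,.090,.08,89.9
```

```text
pos [ 0.651  -0.0197  0.1385] jaw 88.1 tilt [ 0.008  0.006 -1.   ] t 20.3 F [-0.4 -0.3 -0.5] w 0.05008591736155019
.431,.090,.08,89.9 shift [ 0.1018 -0.224   0.0575] turn -0.032 rows 4.0
```

Emit:
arm_command(rows=[[[0.05,0.102,-0.224,0.0,-0.032],[0.05,0.102,-0.224,0.0,-0.032],[0.05,0.102,-0.224,0.0,-0.032],[0.05,0.102,-0.224,0.02,-0.032],[0.05,0.102,-0.224,0.04,-0.032],[0.05,0.102,-0.224,0.057,-0.032],[0.05,0.102,-0.224,0.057,-0.032],[0.05,0.102,-0.224,0.057,-0.032]]])

```text
t: 21.3
position: [0.431, 0.0901, 0.0806]
orientation: [0.001, 0.708, 0.706, 0.005]
force: [-0.5, -0.1, -0.6]
grip_width: 0.0498
```

```bash
python3 - <<'E'
from h import *
p=read_camera("scene"); cv2.imwrite("pics/c6.png",cv2.resize(p["pixels"][150:340,170:430,::-1],None,fx=3,fy=3,interpolation=cv2.INTER_CUBIC))
E
python3 d.py .431,.090,.006,89.9
```

```text
pos [0.4314 0.0901 0.0809] jaw 89.9 tilt [ 0.008  0.006 -1.   ] t 21.35 F [0.3 1.5 0.2] w 0.04976331655467404
.431,.090,.006,89.9 shift [-0.0006 -0.0011  0.0749] turn -0.0 rows 1.2
```

View pics/c6.png

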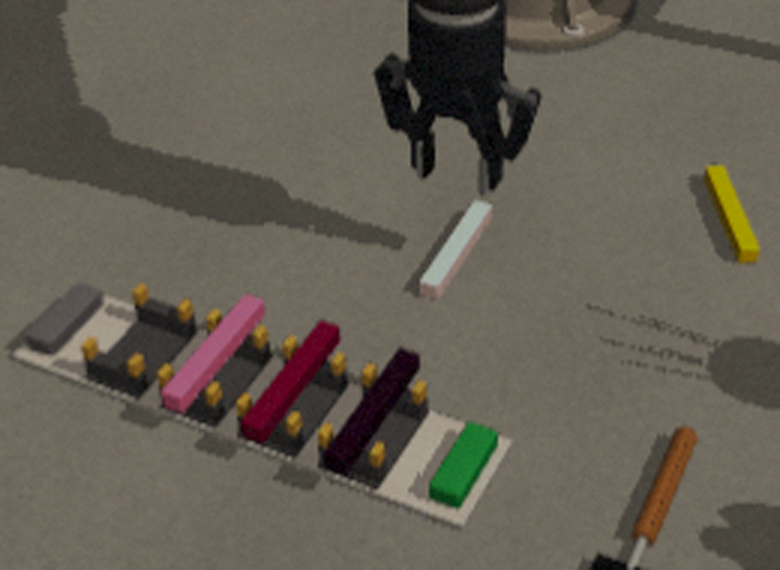

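Three bars are seated in the right order, and the gripper is over the pale bar.

Emit:
arm_command(rows=[[[0.05,0,-0.001,0.03,0],[0.05,0,-0.001,0.055,0],[0.05,0,-0.001,0.075,0],[0.05,0,-0.001,0.075,0],[0.0,0,-0.001,0.075,0],[0.0,0,-0.001,0.075,0],[0.0,0,-0.001,0.075,0],[0.0,0,-0.001,0.075,0]]])

```text
t: 22.35
position: [0.4324, 0.0909, 0.0071]
orientation: [0.001, 0.708, 0.706, 0.006]
force: [0.1, -0.4, 7.0]
grip_width: 0.0172
```

```bash
python3 d.py
```

```text
pos [0.4324 0.0909 0.0071] jaw 89.9 tilt [ 0.011  0.007 -1.   ] t 22.35 F [ 0.1 -0.4  7. ] w 0.017236847726236376
```

Emit:
arm_command(rows=[[[0.0,0,0,-0.02,0],[0.0,0,0,-0.06,0],[0.0,0,0,-0.1,0],[0.0,0,0,-0.1,0],[0.0,0,0,-0.1,0]]])

```text
t: 22.98
position: [0.4302, 0.0901, 0.1064]
orientation: [0.001, 0.708, 0.706, 0.006]
force: [-0.1, -0.5, -1.8]
grip_width: 0.0171
```

```bash
python3 d.py .649,-.089,.1,88.1
```

```text
pos [0.4302 0.0901 0.1064] jaw 89.9 tilt [ 0.009  0.007 -1.   ] t 22.975 F [-0.1 -0.5 -1.8] w 0.017071591114179552
.649,-.089,.1,88.1 shift [-0.1787  0.2191  0.0071] turn 0.031 rows 4.5
```

Emit:
arm_command(rows=[[[0.0,-0.036,0.044,0.0,0.031],[0.0,-0.071,0.088,0.0,0.031],[0.0,-0.107,0.131,0.0,0.031],[0.0,-0.143,0.175,0.004,0.031],[0.0,-0.179,0.219,0.007,0.031],[0.0,-0.179,0.219,0.007,0.031],[0.0,-0.179,0.219,0.007,0.031],[0.0,-0.179,0.219,0.007,0.031]]])

```text
t: 23.98
position: [0.6478, -0.0873, 0.0993]
orientation: [-0.001, 0.718, 0.696, 0.006]
force: [0.2, 0.0, -1.0]
grip_width: 0.017
```

```bash
python3 d.py .649,-.089,.039,88.1
```

```text
pos [ 0.6478 -0.0873  0.0993] jaw 88.2 tilt [ 0.007  0.009 -1.   ] t 23.975 F [ 0.2  0.  -1. ] w 0.01696267406751546
.649,-.089,.039,88.1 shift [-0.0023  0.0008  0.0603] turn 0.002 rows 1.0
```

Emit:
arm_command(rows=[[[0.0,-0.002,0.001,0.02,0],[0.0,-0.002,0.001,0.04,0],[0.0,-0.002,0.001,0.05,0],[0.0,-0.002,0.001,0.056,0],[0.0,-0.002,0.001,0.058,0],[0.0,-0.002,0.001,0.06,0],[0.0,-0.002,0.001,0.061,0],[0.0,-0.002,0.001,0.061,0]]])

```text
t: 24.98
position: [0.6494, -0.0888, 0.0386]
orientation: [-0.001, 0.718, 0.696, 0.006]
force: [-0.6, -0.1, -1.1]
grip_width: 0.0173
```

```bash
python3 d.py
```

```text
pos [ 0.6494 -0.0888  0.0386] jaw 88.2 tilt [ 0.008  0.009 -1.   ] t 24.975 F [-0.6 -0.1 -1.1] w 0.0173297122544125
```

Emit:
arm_command(rows=[[[0.0,0,0,0.001,0],[0.0,0,0,0.002,0],[0.0,0,0,0.002,0],[0.0,0,0,0.002,0]]])

```text
t: 25.48
position: [0.6496, -0.0888, 0.0372]
orientation: [-0.0, 0.718, 0.696, 0.006]
force: [-2.5, 0.4, 4.2]
grip_width: 0.017
```

```bash
python3 d.py
```

```text
pos [ 0.6496 -0.0888  0.0372] jaw 88.2 tilt [ 0.008  0.009 -1.   ] t 25.475 F [-2.5  0.4  4.2] w 0.016952264238658133
```

Pale is in contact, so I'll release, lift and back away.

Emit:
arm_command(rows=[[[0.02,0,0,0,0],[0.03,0,0,0,0],[0.034,0,0,0,0],[0.034,0,0,-0.02,0],[0.034,0,0,-0.06,0],[0.05,0,0,-0.12,0],[0.05,0,-0.06,-0.16,0],[0.05,0,-0.1,-0.16,0]]])

```text
t: 26.48
position: [0.5498, -0.0887, 0.2014]
orientation: [0.003, 0.718, 0.696, 0.009]
force: [0.4, -0.2, 0.5]
grip_width: 0.0504
```

Emit:
arm_command(rows=[[[0.05,0,-0.1,0,0],[0.05,0,-0.15,0,0],[0.05,0,-0.15,0,0],[0.05,0,-0.15,0,0],[0.05,0,-0.15,0,0]]])

```text
t: 27.1
position: [0.4015, -0.0841, 0.2]
orientation: [0.005, 0.718, 0.696, 0.01]
force: [-0.6, 0.4, 0.0]
grip_width: 0.0501
```

```bash
python3 d.py; python3 - <<'E'
from h import *
p=read_camera("scene");q=read_camera("top")
a=cv2.resize(p["pixels"][220:330,110:350,::-1],(800,367),interpolation=cv2.INTER_CUBIC)
b=cv2.resize(q["pixels"][145:215,255:515,::-1],(800,215),interpolation=cv2.INTER_CUBIC)
cv2.imwrite("pics/c7.png",np.vstack([a,b]))
E
```

```text
pos [ 0.4015 -0.0841  0.2   ] jaw 88.2 tilt [ 0.021  0.007 -1.   ] t 27.1 F [-0.6  0.4  0. ] w 0.05013496114414954
```

View pics/c7.png

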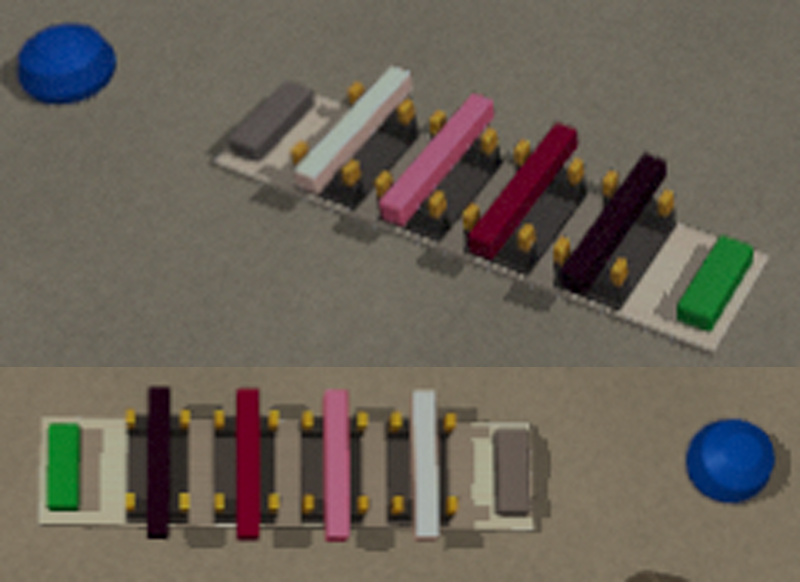

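All four bars lie centred between their prongs in the right order, and the paperweight hasn't moved.

```bash
python3 -c "
from rig import hand_in; print(hand_in())"
```

```text
the job is handed in; nothing more can be done
None
```

All four bars are in the rod rest in shade order: plum in cradle 4 next to the green block, magenta in 3, rose in 2 and pale in 1 at the grey end. I handed the job in with the clock at about 27 s.

- **Setting down:** I lowered each bar until it touched its supports, at about 4–7 N, and let go before lifting away.
- **Last look, both cameras:** the bars lay flat, between their prongs and about centred lengthwise. The gripper was clear and the paperweight was where it started.
- **Small disagreements:** the two cameras differed by about 5–7 mm along the row for the cradle positions. I used the prong positions from the top view, and the bars fitted. The tool also drifted to about 1° of tilt, which made no difference.

No check failed.

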